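# Load the test target and set the fine focus

## Task

Load the test-target plate with the blue handle into the shallow nest on top of the sample stage so that it lies flat and level inside the rim, and let go of it. Then turn the black fine-focus knob until its white pointer line points at the red index mark on the white ring, and let go. Leave the plate with the red handle and the standing lens tube where they are.

Things in the scene. Friction and masses are not known exactly. Their poses are not given: they have to be found in the camera images.
- blue_plate: The test-target plate to load: a flat gold-coloured metal plate 100 x 70 x 8 mm (x, y, z), about 0.18 kg, with two dark strips of target squares and an upright blue handle bar on its middle: 60 mm along x, 12 mm wide along y, from 8 to 38 mm above the underside. Origin at the centre of its underside, z up. It starts flat on the table.
- red_plate: A second plate of the same shape and size with a red handle; it stays where it lies. Origin at the centre of its underside.
- lens_tube: A black lens tube standing upright, 50 mm across and 80 mm tall, with a yellow band; it stays where it stands. Origin at the centre of its underside.
- stage: The sample stage, fixed to the table: black and silver, foot 150 mm (x) by 116 mm (y), top 60 mm high. A red motor block and a steel barrel stick out along +x to 132 mm from the middle, a micrometer barrel along -x to 121 mm, both below the top. Origin at the centre of its underside.
- nest (a point): Centre of the nest floor on top of the stage, 60 mm above the table; axes are the stage's. The steel rim round it is 6 mm high and 5 mm thick and encloses 106 mm (x) by 76 mm (y): 3 mm of play on each side of the plate. The plate's x lies along the nest's x, either way round; seated, the plate's origin is at this point.
- focus_knob (a joint): Angle of the fine-focus knob, rad, 0 to 3.6, growing clockwise seen from above. It turns stiffly (0.05 N m) and stays where it is left. At the start it is 1.0 to 2.4 rad short of the mark (turn clockwise), which may take two grasps.
- focus_unit: The fine-focus unit, fixed to the table: beige housing 140 x 140 x 42 mm on a dark 156 mm square foot plate, with a white ring and the black knob on top. Origin at the centre of its underside, below the knob's axis.
- knob_grip (a point): On the knob's upright axis at the height to grip, 79 mm above the table. The knob is a black disc 72 mm across, top at 57 mm, with a black grip bar over it 66 mm long, 16 mm wide, from 57 to 91 mm above the table. Axes turn with the knob: the bar lies along x, the white pointer line runs towards -x, z is up.
- knob_pointer (a point): Where the knob's white pointer line points: 45 mm from the knob's axis along the bar, at the line's end of it, 57 mm above the table. The white line is on the top of one half of the black bar and down its end.
- index_mark (a point): Middle of the red triangular index mark on the white ring round the knob (116 mm across, with black ticks, its top 46 mm above the table), 45 mm from the knob's axis. The ring is fixed, at another angle each time. The knob is set when knob_pointer is right above this point.
Mind the look-alikes: they are no part of the job. What is shaped like the blue_plate but green or pink is not meant.

How it is judged (in metres and radians):
On the way, in this order (a step that is already met when the one before it is completed fails the run):
1. the blue-handled plate lies flat in the nest and is let go (horizontal distance between blue_plate and nest below 0.007 m and z of blue_plate in the frame of nest between -0.003 and 0.0025 m and angle between blue_plate's own z axis and vertical below 0.035 rad and angle between the x axis of blue_plate and the x axis of nest, either way round below 0.12 rad and contact force between the fingers and blue_plate below 0.1 N and linear speed of blue_plate below 0.02 m/s), for 0.3 s.
2. then the knob's white pointer is turned to the red index mark (horizontal distance between knob_pointer and index_mark below 0.0045 m), for 0.2 s.
At the end, for the whole second after the job is handed in: Blue-handled plate released at rest in the nest: centred within 7 mm, underside within 2.5 mm of the floor, level within 2 deg, lengthwise within 7 deg either way. Knob pointer at rest within 4.5 mm (5.7 deg) of the red mark. Red plate and lens tube within 20 mm of their starts, tube upright (all of step 1 and horizontal distance between knob_pointer and index_mark below 0.0045 m and velocity of joint focus_knob between -0.05 and 0.05 rad/s and distance of each of red_plate, lens_tube from where it was at the start of the episode below 0.02 m and angle between lens_tube's own z axis and vertical below 0.2 rad); the robot touches nothing.
It fails at once if the red-handled plate is moved by more than 20 mm (distance of red_plate from where it was at the start of the episode above 0.02 m).
It fails at once if the lens tube is moved by more than 20 mm or tipped (distance of lens_tube from where it was at the start of the episode above 0.02 m or angle between lens_tube's own z axis and vertical above 0.2 rad).
It also fails if it takes over 64 s, if anything falls off the work surface, if the arm or the gripper's body presses on something with over 40 N, if the wrist force passes 120 N, or if a joint passes its speed limit or range.

## Robot

A 6-joint arm with a two-finger parallel gripper is mounted at the origin on the work surface. World frame = base frame: x ahead of the robot, y to its left, z up, the work surface at z = 0. Lengths are in m, angles in degrees, forces in N, time in s.
With the tool pointing down it reaches from about 0.375 to 0.9 m from the base axis. Payload 3.1 kg.
Tool frame: the origin (TCP) lies at the very end of the fingers, on their centre line; the grasp point (between the pads) lies 19 mm behind it (bot.tcp_to_grasp is the distance from the TCP to the grasp point, in m); z points along the fingers, y is the line along which they close (so a half turn about z gives the same grasp; the last joint's range is limited). The gripper opens to 87 mm and grips with 3 to 60 N. Pads are 19 mm wide; open, the fingers measure 117 mm over their backs; the gripper's body (75 mm by 190 mm) begins 51 mm behind the grasp point.
Start: joints at [-82.191, 30.224, 82.088, -0, 67.689, -10.227], TCP at [0.194, -0.594, 0.223] pointing down, gripper open.
Joint ranges: [-176.69, 176.69], [-43.24, 126.21], [12.49, 139.97], [-82, 262], [0, 151.66], [-163.58, 163.58]. Speed limits (degrees/s): [159.86, 159.86, 180, 180, 180, 180].

## Interface

Orientations are given as a 3x3 rotation matrix whose columns are the frame's x, y, z axes.
In Python, from rig import telemetry, capture, camera_info, job, bot gives the robot as it stands. The module is installed in compiled form; this text tells all that it offers.
- The arm moves only by the tool carry_out, never from a script. Its argument "deltas" is a list that holds one entry, the list of rows, each a list of 7 numbers: the shift along the tool's x, y, z scaled (see below), then the turn, a rotation vector about the tool's x, y, z scaled (see below), then the closure, from -1 (fully open) to 1 (shut). In form: [[[dx, dy, dz, ax, ay, az, claw], ...]]. A call has exactly 10 rows; each row is the pose to reach, as a shift and turn from the pose commanded when the call began, along the tool's axes at that moment, turning the shorter way round; what a row does not reach only later rows make up. The controller multiplies each number of a shift by 15 cm and each number of a turn by 360 degrees. A row lasts 1/12 s, in which the tool goes at most 41.7 mm and 7.16 degrees, less where a joint would pass 70% of its speed; a pose out of reach is approached as far as the arm can. A call with a number of a shift or a turn outside -1 to 1 is refused whole. A call with a gripper value outside its range is refused whole. The fingers move at their own pace and stop on an object; the grip force is fixed at half the most. Time passes only in rows, so rows that repeat a pose let the fingers close, or fill a call up. It gives the time, the measured TCP pose, the force, the opening and the grip force at its end, in the units of the state.
- telemetry.read_state(): the state, without advancing time (a new reading comes with each control period).
- capture(name): name is "side" or "top"; returns the picture (420x560x3 uint8, red, green, blue); there is no depth.
- camera_info(name): a dict with "mtx" (3x3 intrinsics, pixels), "k1" (the pictures are not rectified: a ray, as slopes to the right and down, at radius r is drawn at 1 + k1 r^2 times it, then the intrinsics apply), "cam_to_world" (4x4, takes a point from camera to world coordinates). Camera axes: x right, y down, z forward; pixel columns grow to the right and rows downward; lengths in m; the calibration is good to about 2 mm. A picture is of the moment at which its call begins. camera_info takes no time and is no camera call.
- job.hand_in(): hands the job in; it is judged then, once.
The state is a dict: "time_s": time; "joint_positions": joint angles; "qvel": joint speeds; "tau": joint torques, N m; "position": TCP position; "tcp_rot": TCP orientation; "force": force on the tool from outside, world axes, zero at the start; "moment": the same for the moment, N m; "opening": opening from 0.0 (shut) to 1.0 (fully open); "grasp_force": force on a finger pad.
Only numpy, scipy, OpenCV 4.12 (cv2) and the standard library are available. Lean on these libraries where they do the work, as an engineer would, in place of code of your own. Each camera call takes 0.05 s, during which the arm holds its last target. There are 200 camera calls.

## Working session

There is one attempt and no reset: what is moved stays moved. The work goes in short steps, Python scripts to look and compute and a tool call to move; the robot and the scene stay as the last step left them, time stands still between calls to the robot, and variables do not carry over. Pictures are saved under pics/ and viewed, at most 10 in all, crops included, and the job is handed in when it is done.

Besides the shell and the picture viewer there is one more tool, called after ">>>" in YAML: its name, and indented under it one key for each argument. carry_out: Moves the arm, as the interface text tells. Its arguments: {"type":"object","properties":{"deltas":{"type":"array","items":{"type":"array","items":{"type":"array","items":{"type":"number"}}}}},"required":["deltas"]}

```bash
mkdir -p pics
python3 - <<'E'
from rig import telemetry,capture,camera_info
import cv2,numpy as np
for n in("top","side"):
    im=capture(n); cv2.imwrite(f"pics/{n}0.png",cv2.cvtColor(im,cv2.COLOR_RGB2BGR))
    c=camera_info(n); print(n,c["mtx"],c["k1"],np.round(c["cam_to_world"],4))
s=telemetry.read_state();print(s["time_s"],s["position"],np.round(s["tcp_rot"],4),s["opening"])
E
```

```text
top [[480.20618711   0.         277.56266972]
 [  0.         480.20618711 212.54008373]
 [  0.           0.           1.        ]] -0.04646018302874018 [[-0.0258 -0.9843  0.1749  0.2669]
 [-0.9995  0.0225 -0.0207  0.0307]
 [ 0.0165 -0.1753 -0.9844  1.3686]
 [ 0.      0.      0.      1.    ]]
side [[399.47291325   0.         281.67765084]
 [  0.         399.47291325 208.27999097]
 [  0.           0.           1.        ]] -0.08215675213195167 [[-0.8608 -0.281   0.4243  0.1238]
 [-0.5086  0.5018 -0.6997  0.6288]
 [-0.0163 -0.8181 -0.5749  0.5873]
 [ 0.      0.      0.      1.    ]]
0.1 [ 0.19345009 -0.5936026   0.22165541] [[ 9.508e-01  3.097e-01 -3.000e-04]
 [ 3.097e-01 -9.508e-01  2.000e-03]
 [ 3.000e-04 -2.000e-03 -1.000e+00]] 0.999585262120213
```

View pics/top0.png

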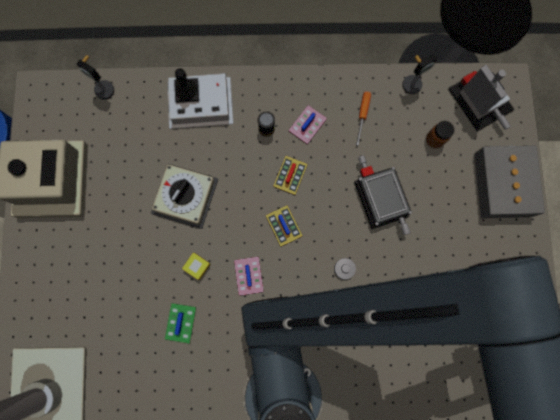

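View pics/side0.png

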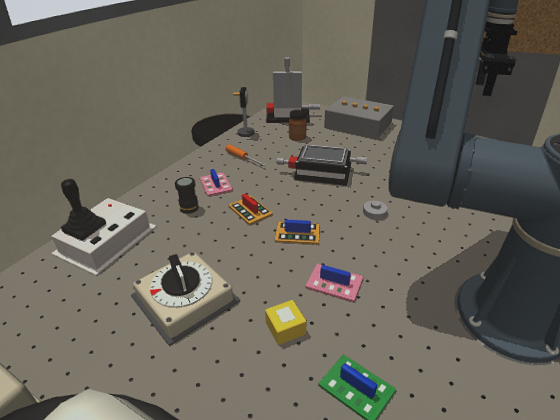

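The top view shows the gold plate with the blue handle at (284,226) and the red-handled plate at (291,175). The lens tube is at (266,124). The stage with the empty nest is at (385,195), its motor pointing up-left and its micrometer down-right. The focus unit is at (183,195), with the red mark at about (165,184). Next I'll zoom in on these.

```bash
cat > h.py <<'E'
import numpy as np,cv2
from rig import camera_info
def ray(n,uv):
    c=camera_info(n);uv=np.asarray(uv,float).reshape(-1,2);K=c["mtx"]
    d=(uv-[K[0,2],K[1,2]])/[K[0,0],K[1,1]];s=d.copy()
    for _ in range(20): s=d/(1+c["k1"]*(s**2).sum(1,keepdims=True))
    T=np.array(c["cam_to_world"]);w=np.c_[s,np.ones(len(s))]@T[:3,:3].T
    return T[:3,3],w
def cast(n,uv,z):
    o,w=ray(n,uv);return (o+w*((z-o[2])/w[:,2])[:,None])[:,:2]
def proj(n,P):
    c=camera_info(n);T=np.array(c["cam_to_world"]);q=(np.asarray(P,float).reshape(-1,3)-T[:3,3])@T[:3,:3]
    s=q[:,:2]/q[:,2:];s=s*(1+c["k1"]*(s**2).sum(1,keepdims=True));K=c["mtx"];return s*[K[0,0],K[1,1]]+[K[0,2],K[1,2]]
def rectw(n,mask,z):
    """largest contour -> world min-area rectangle on plane z: centre, size, long-axis angle"""
    cs,_=cv2.findContours(mask.astype(np.uint8),cv2.RETR_EXTERNAL,cv2.CHAIN_APPROX_NONE)
    c=max(cs,key=cv2.contourArea).reshape(-1,2)
    (cx,cy),(w,h),a=cv2.minAreaRect((cast(n,c,z)*1000).astype(np.float32))
    if w<h: w,h,a=h,w,a+90
    return np.round([cx,cy,w,h,(a+90)%180-90],1)
E
python3 - <<'E'
from h import *
im=cv2.imread("pics/top0.png");sd=cv2.imread("pics/side0.png")
def hsv(i):return [x.astype(int) for x in cv2.split(cv2.cvtColor(i,cv2.COLOR_BGR2HSV))]
def box(m,x0,x1,y0,y1):
    k=np.zeros_like(m);k[y0:y1,x0:x1]=m[y0:y1,x0:x1];return k
H,S,V=hsv(im)
blue=(H>105)&(H<130)&(S>130)&(V>60)
print("blue handle",rectw("top",box(blue,262,305,200,250),.038))
gold=(H>15)&(H<35)&(S>110)&(V>80)
def hull(m):
    p=cv2.convexHull(np.argwhere(m)[:,::-1].astype(np.int32));k=np.zeros(m.shape,np.uint8);cv2.fillConvexPoly(k,p,1);return k
print("gold plate",rectw("top",hull(box(gold,262,305,203,248)),.008))
print("red plate",rectw("top",hull(box(gold,270,312,153,197)),.008))
red=((H<8)|(H>172))&(S>120)&(V>90)
m=box(red,155,180,170,200);p=np.argwhere(m)[:,::-1];print("mark px",p.mean(0),len(p),cast("top",p.mean(0),.046))
def crop(i,x0,y0,w,h,k):return cv2.resize(i[y0:y0+h,x0:x0+w],None,fx=k,fy=k,interpolation=cv2.INTER_CUBIC)
a=crop(im,145,158,80,75,5);b=crop(im,345,150,80,90,5)
b=cv2.convertScaleAbs(b,alpha=1.5)
c=crop(sd,125,235,120,100,3);d=crop(sd,270,130,110,60,3)
o=np.zeros((600,800,3),np.uint8)
for q,x,y in((a,0,0),(b[:375],400,0)):
    o[y:y+q.shape[0],x:x+q.shape[1]]=q
o[375:600,0:360]=c[:225];o[375:555,400:730]=d
cv2.imwrite("pics/crop.png",o)
E
```

```text
blue handle [469.8 -13.4  55.6  10.1  24.7]
gold plate [470.4 -14.4 101.   71.1  25. ]
red plate [619.7 -37.1 103.   71.1 -23.2]
mark px [166.5  183.25] 12 [[0.59309316 0.31436423]]
```

View pics/crop.png

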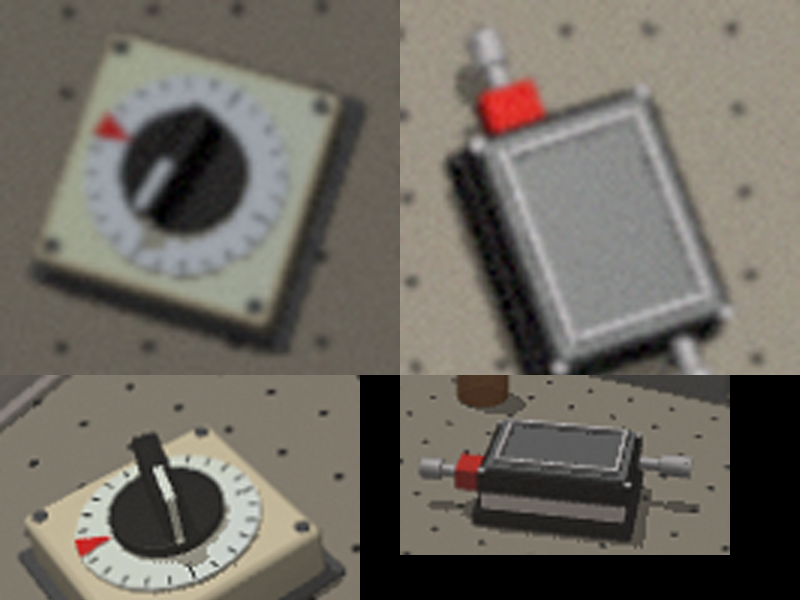

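The crop shows the pointer line running from the knob's middle to the lower left, with the red mark to the left and a bit up, so the turn is clockwise by about 1 rad. The nest rim corners are at about (500,155), (633,108), (713,303) and (573,343) in the crop. I'll measure these precisely.

```bash
cat >> h.py <<'E'
def hsv(i):return [x.astype(int) for x in cv2.split(cv2.cvtColor(i,cv2.COLOR_BGR2HSV))]
def box(m,x0,x1,y0,y1):
    k=np.zeros_like(m);k[y0:y1,x0:x1]=m[y0:y1,x0:x1];return k
def hull(m):
    p=cv2.convexHull(np.argwhere(m)[:,::-1].astype(np.int32));k=np.zeros(m.shape,np.uint8);cv2.fillConvexPoly(k,p,1);return k
E
python3 - <<'E'
from h import *
im=cv2.imread("pics/top0.png");sd=cv2.imread("pics/side0.png")
def w(p,s=5,ox=345,oy=150,cx=400,cy=0): return ((np.array(p,float)-[cx,cy]+.5)/s-.5)+[ox,oy]
c=cast("top",w([(500,155),(633,108),(713,303),(573,343)]),.066)*1000
print("nest top",c.mean(0),[np.round(np.linalg.norm(c[i]-c[i-1]),1) for i in range(4)],
 [np.round(np.degrees(np.arctan2(*(c[i]-c[j])[::-1])),1) for i,j in((0,3),(1,2),(0,1),(3,2))])
cs=cast("side",w([(508,424),(634,434),(624,473),(487,462)],3,270,130,400,375),.066)*1000
print("nest side",cs.mean(0),np.round(cs,0).tolist())
H,S,V=hsv(im)
ins=np.zeros(V.shape,np.uint8);cv2.fillConvexPoly(ins,np.round(w([(487,140),(640,93),(728,312),(565,360)])).astype(np.int32),1)
for t in(130,145,160):
  m=(ins>0)&(V>t); print(t,m.sum(),rectw("top",hull(m),.066) if m.sum()>20 else 0)
# knob
ring=box((S<60)&(V>110),155,212,168,222)
h=hull(ring); cc,_=cv2.findContours(h,0,1)
pts=cast("top",max(cc,key=cv2.contourArea).reshape(-1,2),.046)*1000
e=cv2.fitEllipse(pts.astype(np.float32));print("ring",np.round(e[0],1),np.round(e[1],1))
H2,S2,V2=hsv(sd)
beige=(H>15)&(H<40)&(S>20)&(V>95)
k=hull(cv2.morphologyEx(box(beige,148,218,160,228).astype(np.uint8),cv2.MORPH_OPEN,np.ones((3,3)))>0)
print("housing",rectw("top",k,.042))
white=box((S<70)&(V>110),170,182,186,202)&(np.hypot(*(np.indices(V.shape)[::-1]-np.array([182,193])[:,None,None]))<13.5)
p=np.argwhere(white)[:,::-1];print("line px",p.tolist()); 
# bar from crop: manual line ends on top, z .091
q=cast("top",w([(170,160),(143,207)],5,145,158,0,0),.091)*1000;print("line ends",q)
d=q[1]-q[0];print("pointer ang",np.degrees(np.arctan2(d[1],d[0])))
red=box(((H2<8)|(H2>172))&(S2>120)&(V2>90),145,165,280,305);pr=np.argwhere(red)[:,::-1].mean(0);print("mark side",pr,cast("side",pr,.046)*1000)
bl=box((H2>105)&(H2<130)&(S2>130)&(V2>60),275,320,212,240);print("blue side ",rectw("side",bl,.025))
qs=cast("side",w([(157,467),(172,503)],3,125,235,0,375),.091)*1000;d=qs[1]-qs[0];print("side line",qs,np.degrees(np.arctan2(d[1],d[0])))
E
```

```text
nest top [ 541.40532607 -299.46375043] [np.float64(113.0), np.float64(81.2), np.float64(118.6), np.float64(82.5)] [np.float64(17.7), np.float64(18.3), np.float64(108.4), np.float64(104.5)]
nest side [ 540.13429463 -293.19301912] [[608.0, -312.0], [493.0, -352.0], [471.0, -275.0], [589.0, -234.0]]
130 0 0
145 0 0
160 0 0
ring [563.9 268.8] [154.7 157.7]
housing [564.6 271.  201.1 193.6  88.7]
line px [[177, 190], [178, 190], [176, 191], [177, 191], [178, 191], [175, 192], [176, 192], [177, 192], [175, 193], [176, 193], [177, 193], [174, 194], [175, 194], [176, 194], [174, 195], [175, 195], [176, 195], [173, 196], [174, 196], [175, 196], [172, 197], [173, 197], [174, 197], [172, 198], [173, 198], [174, 198], [170, 199], [171, 200]]
line ends [[563.46584735 271.46673081]
 [537.6638066  285.83586156]]
pointer ang 150.88660983739052
mark side [154.21052632 291.07894737] [[593.66709465 314.68601249]]
blue side  [471.9 -14.4  58.5  41.6  29.3]
side line [[564.4905277  273.12124342]
 [535.60583246 291.7290415 ]] 147.20997676194648
```

>>> carry_out:
  deltas:
    - [[0.12,-0.125,0,0,0,0,-1],[0.24,-0.25,0,0,0,0,-1],[0.36,-0.375,0,0,0,0,-1],[0.48,-0.5,0,0,0,0,-1],[0.6,-0.625,0,0,0,0,-1],[0.72,-0.75,0,0,0,0,-1],[0.84,-0.875,0,0,0,0,-1],[0.95,-1,0,0,0,0,-1],[0.95,-1,0,0,0,0,-1],[0.95,-1,0,0,0,0,-1]]

```text
time_s: 0.93
position: [0.2829, -0.4062, 0.2224]
tcp_rot: [[0.95, 0.312, -0.0], [0.312, -0.95, 0.001], [-0.0, -0.001, -1.0]]
force: [-0.4, -0.3, 0.2]
opening: 1.001
grasp_force: 0.0
```

>>> carry_out:
  deltas:
    - [[0.12,-0.125,0,0,0,0,-1],[0.24,-0.25,0,0,0,0,-1],[0.36,-0.375,0,0,0,0,-1],[0.48,-0.5,0,0,0,0,-1],[0.6,-0.625,0,0,0,0,-1],[0.72,-0.75,0,0,0,0,-1],[0.84,-0.875,0,0,0,0,-1],[0.95,-1,0,0,0,0,-1],[0.95,-1,0,0,0,0,-1],[0.95,-1,0,0,0,0,-1]]

```text
time_s: 1.77
position: [0.3722, -0.2212, 0.2226]
tcp_rot: [[0.95, 0.311, 0.0], [0.311, -0.95, -0.001], [-0.0, 0.001, -1.0]]
force: [-0.5, -1.1, 0.3]
opening: 0.999
grasp_force: 0.0
```

>>> carry_out:
  deltas:
    - [[0.12,-0.125,0.05,0,0,0,-1],[0.24,-0.25,0.1,0,0,0,-1],[0.36,-0.375,0.15,0,0,0,-1],[0.48,-0.5,0.2,0,0,0,-1],[0.6,-0.625,0.25,0,0,-0.005,-1],[0.72,-0.75,0.3,0,0,-0.01,-1],[0.84,-0.875,0.35,0,0,-0.015,-1],[0.95,-1,0.4,0,0,-0.0195,-1],[0.95,-1,0.4,0,0,-0.0195,-1],[0.95,-1,0.4,0,0,-0.0195,-1]]

```text
time_s: 2.6
position: [0.4615, -0.0349, 0.1621]
tcp_rot: [[0.906, 0.424, -0.0], [0.424, -0.906, -0.001], [-0.0, 0.0, -1.0]]
force: [-0.1, -0.8, -0.0]
opening: 0.999
grasp_force: 0.0
```

>>> carry_out:
  deltas:
    - [[0.06,-0.05,0.1,0,0,0,-1],[0.116,-0.101,0.2,0,0,0,-1],[0.116,-0.101,0.3,0,0,0,-1],[0.116,-0.101,0.4,0,0,0,-1],[0.116,-0.101,0.5,0,0,0,-1],[0.116,-0.101,0.6,0,0,0,-1],[0.116,-0.101,0.7,0,0,0,-1],[0.116,-0.101,0.8,0,0,0,-1],[0.116,-0.101,0.9,0,0,0,-1],[0.116,-0.101,0.99,0,0,0,-1]]

```text
time_s: 3.43
position: [0.4709, -0.0155, 0.0135]
tcp_rot: [[0.907, 0.421, 0.001], [0.421, -0.907, -0.001], [0.001, 0.001, -1.0]]
force: [-0.4, 0.2, -0.1]
opening: 0.998
grasp_force: 0.0
```

>>> carry_out:
  deltas:
    - [[0,0,0,0,0,0,-1],[0,0,0,0,0,0,1],[0,0,0,0,0,0,1],[0,0,0,0,0,0,1],[0,0,0,0,0,0,1],[0,0,0,0,0,0,1],[0,0,0,0,0,0,1],[0,0,0,0,0,0,1],[0,0,0,0,0,0,1],[0,0,0,0,0,0,1]]

```text
time_s: 4.27
position: [0.4701, -0.0128, 0.0141]
tcp_rot: [[0.906, 0.424, 0.0], [0.424, -0.906, -0.0], [0.0, 0.0, -1.0]]
force: [0.4, -0.3, -0.3]
opening: 0.403
grasp_force: 0.0
```

Run:
```python
from h import *
im=cv2.imread("pics/top0.png")
a=cv2.convertScaleAbs(cv2.resize(im[158:233,147:222],None,fx=8,fy=8,interpolation=cv2.INTER_CUBIC),alpha=1.3)
b=cv2.convertScaleAbs(cv2.resize(cv2.imread("pics/side0.png")[135:195,270:370],None,fx=6,fy=6,interpolation=cv2.INTER_CUBIC),alpha=1.5)
cv2.imwrite("pics/ka.png",a)
b2=cv2.convertScaleAbs(cv2.resize(im[155:240,345:420],None,fx=7,fy=7,interpolation=cv2.INTER_CUBIC),alpha=1.6)
cv2.imwrite("pics/nb.png",b2)
```

```text
(no output)
```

View pics/nb.png

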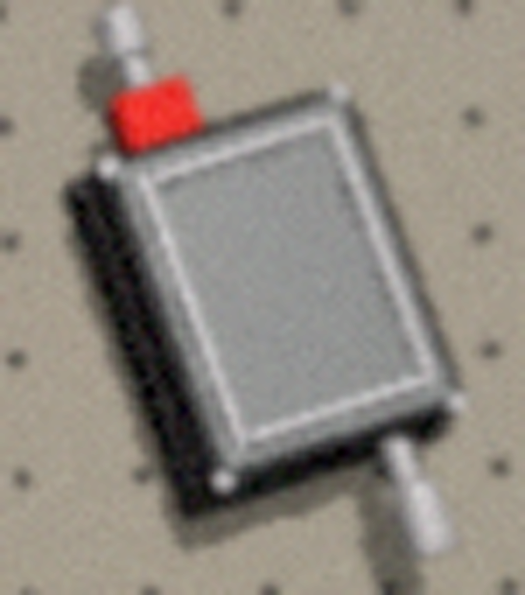

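View pics/ka.png

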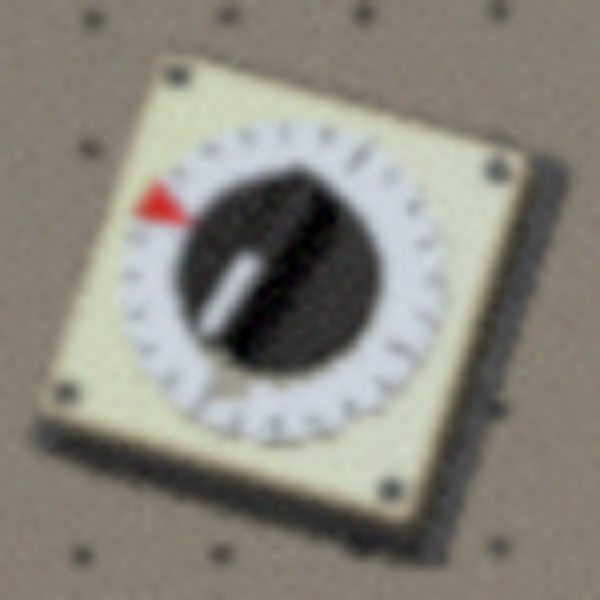

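Crop readings are below; I'll cast them in the next step.
- **Nest crop:** rim corners at (145,178), (340,115), (435,378), (238,440), and stage screws at (108,167), (338,92), (455,403), (223,482).
- **Knob crop:** ring extents x 120–445 and y 118–445, screws at (177,75), (498,170), (391,490), (67,392). The red triangle is at about (160,206), and the white line runs from (250,258) to (210,330).

Run:
```python
from h import *
def w(p,s,ox,oy): return ((np.array(p,float)+.5)/s-.5)+[ox,oy]
def an(a,b): d=a-b;return round(float(np.degrees(np.arctan2(d[1],d[0]))),1)
for n,p,z in(("rim",[(145,178),(340,115),(435,378),(238,440)],.066),("screw",[(108,167),(338,92),(455,403),(223,482)],.060)):
    c=cast("top",w(p,7,345,155),z)*1000
    print(n,c.mean(0).round(1),[round(float(np.linalg.norm(c[i]-c[i-1])),1) for i in range(4)],an(c[0],c[3]),an(c[1],c[2]),an(c[0],c[1])-90,an(c[3],c[2])-90)
k=lambda p,z:cast("top",w(p,8,147,158),z)*1000
c=k([(165,55),(530,158),(408,522),(40,418)],.042);print("hous",c.mean(0),np.linalg.norm(c[0]-c[1]),np.linalg.norm(c[0]-c[3]))
print("screws",k([(177,75),(498,170),(391,490),(67,392)],.042).mean(0))
r=k([(120,282),(445,282),(282,118),(282,445)],.046);print("ring",r.mean(0),np.linalg.norm(r[0]-r[1]),np.linalg.norm(r[2]-r[3]))
ax=r.mean(0)/2+c.mean(0)/2
m=k([(161,206)],.046)[0];m2=k([(195,222)],.046)[0];l=k([(253,256),(208,333)],.091)
print("ax",ax,"mark",m-ax,an(m,ax),an(m2,ax),"line",(l-ax).tolist(),an(l[1],l[0]),an(l[1],ax))
```

```text
rim [ 543.7 -300.7] [111.4, 84.2, 112.7, 83.7] 16.0 15.8 16.900000000000006 16.0
screw [ 541.8 -298.6] [134.8, 100.0, 134.5, 99.7] 16.6 16.5 17.099999999999994 17.299999999999997
hous [563.67194035 270.22696543] 136.45326050839697 137.32044655092923
screws [565.90062673 271.13027793]
ring [564.75572037 270.74058528] 114.41481573587262 117.8234092270644
ax [564.21383036 270.48377536] mark [28.68552403 43.34728049] 56.5 54.1 line [[-0.6174620341636228, 2.1075419240941073], [-27.029742375120463, 17.07582177279062]] 150.5 147.7
```

>>> carry_out:
  deltas:
    - [[0,0,0,0,0,0,1],[0,0,0,0,0,0,1],[0,0,0,0,0,0,1],[0,0,0,0,0,0,1],[0,0,0,0,0,0,1],[0,0,0,0,0,0,1],[0,0,0,0,0,0,1],[0,0,0,0,0,0,1],[0,0,0,0,0,0,1],[0,0,0,0,0,0,1]]

```text
time_s: 5.1
position: [0.4701, -0.0129, 0.014]
tcp_rot: [[0.906, 0.423, 0.0], [0.423, -0.906, 0.0], [0.0, 0.0, -1.0]]
force: [0.7, -0.6, -0.9]
opening: 0.135
grasp_force: 30.0
```

>>> carry_out:
  deltas:
    - [[0,0,-0.04,0,0,0,1],[0,0,-0.1,0,0,0,1],[0,0,-0.2,0,0,0,1],[0,0,-0.3,0,0,0,1],[0,0,-0.4,0,0,0,1],[0,0,-0.5,0,0,0,1],[0,0,-0.6,0,0,0,1],[0,0,-0.68,0,0,0,1],[0,0,-0.73,0,0,0,1],[0,0,-0.75,0,0,0,1]]

```text
time_s: 5.93
position: [0.4703, -0.0129, 0.1281]
tcp_rot: [[0.906, 0.424, 0.002], [0.424, -0.906, -0.001], [0.002, 0.001, -1.0]]
force: [0.1, 0.2, -2.1]
opening: 0.136
grasp_force: 30.0
```

>>> carry_out:
  deltas:
    - [[-0.01,0.06,0,0,0,0,1],[-0.03,0.16,0,0,0,0,1],[-0.05,0.28,0,0,0,0,1],[-0.08,0.4,0,0,0,0,1],[-0.1,0.52,0,0,0,0,1],[-0.12,0.64,0,0,0,0,1],[-0.15,0.76,0,0,0,0,1],[-0.17,0.87,0,0,0,0,1],[-0.18,0.94,0,0,0,0,1],[-0.186,0.965,0,0,0,0,1]]

```text
time_s: 6.77
position: [0.5068, -0.158, 0.1261]
tcp_rot: [[0.907, 0.422, 0.001], [0.422, -0.907, -0.001], [0.0, 0.001, -1.0]]
force: [-0.2, 0.4, -2.4]
opening: 0.135
grasp_force: 30.0
```

>>> carry_out:
  deltas:
    - [[-0.01,0.06,0,0,0,0.002,1],[-0.03,0.16,0,0,0,0.004,1],[-0.05,0.28,0,0,0,0.007,1],[-0.08,0.4,0,0,0,0.01,1],[-0.1,0.52,0,0,0,0.013,1],[-0.12,0.64,0,0,0,0.016,1],[-0.15,0.76,0,0,0,0.019,1],[-0.17,0.87,0,0,0,0.022,1],[-0.18,0.94,0,0,0,0.023,1],[-0.186,0.965,0,0,0,0.0233,1]]

```text
time_s: 7.6
position: [0.5429, -0.3009, 0.1266]
tcp_rot: [[0.958, 0.286, 0.001], [0.286, -0.958, -0.001], [0.001, 0.002, -1.0]]
force: [0.7, -0.3, -2.0]
opening: 0.132
grasp_force: 30.0
```

Run:
```python
from h import *
from rig import capture
t=cv2.cvtColor(capture("top"),cv2.COLOR_RGB2BGR);s=cv2.cvtColor(capture("side"),cv2.COLOR_RGB2BGR)
cv2.imwrite("pics/t1.png",t);cv2.imwrite("pics/s1.png",s)
a=cv2.convertScaleAbs(cv2.resize(t[145:245,335:435],None,fx=4,fy=4,interpolation=cv2.INTER_CUBIC),alpha=1.5)
b=cv2.convertScaleAbs(cv2.resize(s[100:200,270:370],None,fx=4,fy=4,interpolation=cv2.INTER_CUBIC),alpha=1.5)
cv2.imwrite("pics/c1.png",np.hstack([a,b]))
```

```text
(no output)
```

View pics/c1.png

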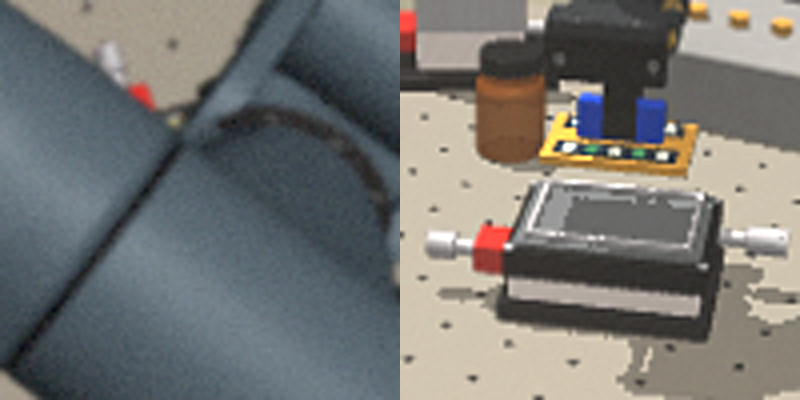

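The top view is blocked by the arm. The side view shows the plate hovering level above the nest. I'll zoom that view once more for sub-pixel corners.

Run:
```python
from h import *
s=cv2.imread("pics/s1.png")
b=cv2.convertScaleAbs(cv2.resize(s[124:172,298:362],None,fx=12,fy=12,interpolation=cv2.INTER_CUBIC),alpha=1.7)
cv2.imwrite("pics/c2.png",b)
```

```text
(no output)
```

View pics/c2.png

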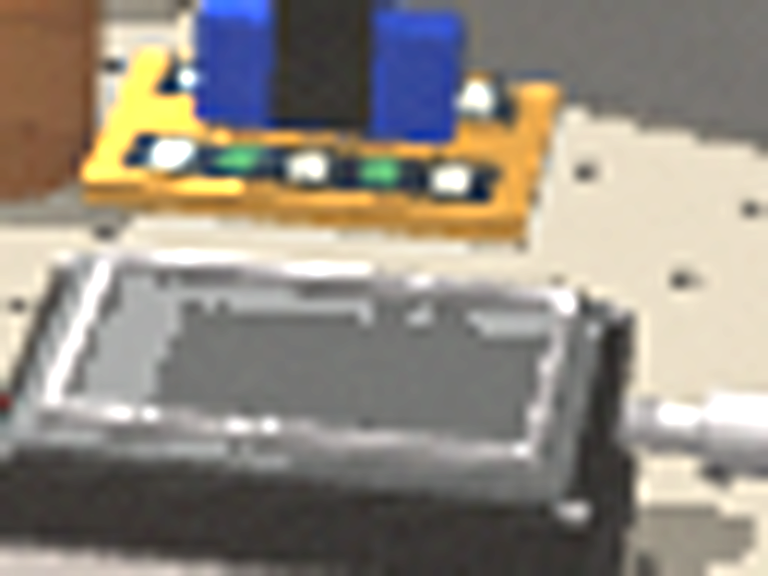

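Rim corners are at (50,407), (540,450), (572,292) and (105,258). Plate top corners are at (82,175), (522,218), (557,88) and (150,50).

Run:
```python
from h import *
from rig import telemetry
def an(a,b): d=a-b;return round(float(np.degrees(np.arctan2(d[1],d[0]))),1)
s=telemetry.read_state();print(s["position"],np.degrees(np.arctan2(s["tcp_rot"][1][0],s["tcp_rot"][0][0])))
for n,p,z in(("rim",[(50,407),(540,450),(572,292),(105,258)],.066),("plate",[(82,175),(522,218),(557,88),(150,50)],.1206)):
    c=cast("side",(np.array(p)+.5)/12-.5+[298,124],z)*1000
    print(n,c.mean(0).round(1),[round(float(np.linalg.norm(c[i]-c[i-1])),1) for i in range(4)],an(c[0],c[1]),an(c[3],c[2]))
# predicted tests in side view from top-view nest estimate
a=np.radians(16.6);R=np.array([[np.cos(a),-np.sin(a)],[np.sin(a),np.cos(a)]])
for z,cx,hx,hy in((.066,(.5425,-.2995),.0555,.0405),(.1206,s["position"][:2],.05,.035)):
    q=[np.r_[R@[i*hx,j*hy]+cx,z] for i,j in((1,1),(-1,1),(-1,-1),(1,-1))]
    print(((proj("side",q)-[298,124]+.5)*12-.5).round())
```

```text
[ 0.5420104  -0.29912342  0.12633792] 16.639123827472172
rim [ 543.7 -299.8] [78.9, 112.9, 81.3, 113.5] 18.5 19.7
plate [ 544.8 -302.7] [71.6, 99.7, 71.3, 97.0] 16.1 16.0
[[ 54. 406.]
 [534. 456.]
 [575. 298.]
 [121. 254.]]
[[ 87. 183.]
 [531. 225.]
 [566.  97.]
 [145.  59.]]
```

>>> carry_out:
  deltas:
    - [[0.002,-0.011,0.03,0,0,-0.0017,1],[0.002,-0.011,0.06,0,0,-0.0017,1],[0.002,-0.011,0.1,0,0,-0.0017,1],[0.002,-0.011,0.14,0,0,-0.0017,1],[0.002,-0.011,0.18,0,0,-0.0017,1],[0.002,-0.011,0.21,0,0,-0.0017,1],[0.002,-0.011,0.24,0,0,-0.0017,1],[0.002,-0.011,0.26,0,0,-0.0017,1],[0.002,-0.011,0.27,0,0,-0.0017,1],[0.002,-0.011,0.27,0,0,-0.0017,1]]

```text
time_s: 8.53
position: [0.5418, -0.2971, 0.0856]
tcp_rot: [[0.955, 0.297, -0.001], [0.297, -0.955, 0.0], [-0.0, -0.001, -1.0]]
force: [0.1, -0.2, -0.9]
opening: 0.131
grasp_force: 30.0
```

Run:
```python
from h import *
from rig import capture
s=cv2.cvtColor(capture("side"),cv2.COLOR_RGB2BGR)
cv2.imwrite("pics/s2.png",s)
b=cv2.convertScaleAbs(cv2.resize(s[124:172,298:362],None,fx=12,fy=12,interpolation=cv2.INTER_CUBIC),alpha=1.7)
cv2.imwrite("pics/c3.png",b)
```

```text
(no output)
```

View pics/c3.png

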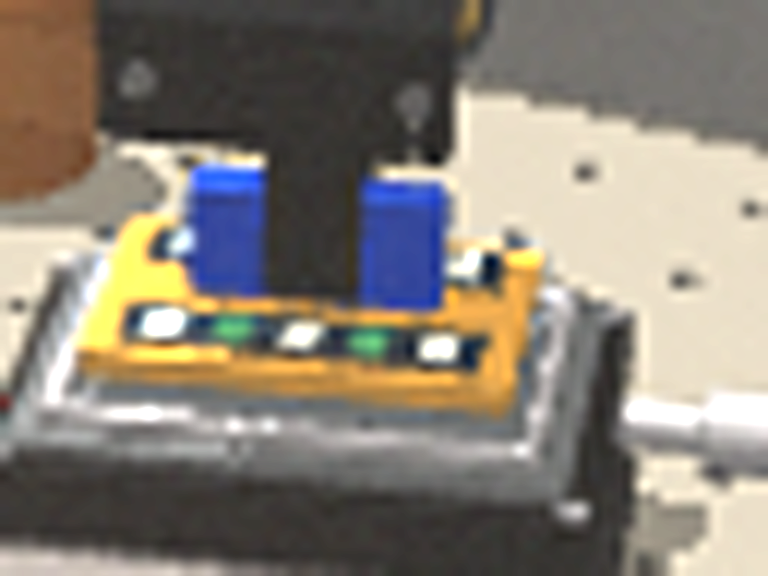

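The plate hovers just over the nest. Its underside front corners are at (83,376) and (512,413), against rim mid-corners at (50,407) and (540,450). I'll compare these in stage axes.

Run:
```python
from h import *
f=lambda p,z:cast("side",(np.array(p)+.5)/12-.5+[298,124],z)*1000
rim=f([(50,407),(540,450),(572,292),(105,258)],.066)
und=f([(83,376),(512,413)],.0716);top=f([(80,350),(512,385),(543,255),(135,217)],.0796)
a=np.radians(17.2);R=np.array([[np.cos(a),-np.sin(a)],[np.sin(a),np.cos(a)]])
loc=lambda p:((p-rim.mean(0))@R).round(1).tolist()
print("rim",loc(rim));print("und",loc(und));print("top",loc(top),loc(top.mean(0)))
```

```text
rim [[55.7, 41.3], [-57.1, 38.8], [-56.0, -42.5], [57.4, -37.6]]
und [[49.2, 35.2], [-49.7, 32.9]]
top [[49.6, 37.8], [-49.4, 34.7], [-49.1, -33.2], [49.5, -33.7]] [0.2, 1.4]
```

Centred within about 1 mm and parallel to the rim, so I'll lower it, release and retreat.

>>> carry_out:
  deltas:
    - [[0,0,0.01,0,0,0,1],[0,0,0.02,0,0,0,1],[0,0,0.03,0,0,0,1],[0,0,0.04,0,0,0,1],[0,0,0.05,0,0,0,1],[0,0,0.06,0,0,0,1],[0,0,0.067,0,0,0,1],[0,0,0.073,0,0,0,1],[0,0,0.075,0,0,0,1],[0,0,0.075,0,0,0,1]]

```text
time_s: 9.42
position: [0.5419, -0.2972, 0.0747]
tcp_rot: [[0.955, 0.297, 0.0], [0.297, -0.955, -0.0], [-0.0, 0.0, -1.0]]
force: [1.0, 0.1, -2.7]
opening: 0.136
grasp_force: 30.0
```

>>> carry_out:
  deltas:
    - [[0,0,0,0,0,0,-0.4],[0,0,0,0,0,0,-0.4],[0,0,0,0,0,0,-0.4],[0,0,0,0,0,0,-0.4],[0,0,0,0,0,0,-0.4],[0,0,0,0,0,0,-0.4],[0,0,0,0,0,0,-0.4],[0,0,0,0,0,0,-0.4],[0,0,0,0,0,0,-0.4],[0,0,0,0,0,0,-0.4]]

```text
time_s: 10.25
position: [0.5419, -0.2971, 0.0748]
tcp_rot: [[0.955, 0.297, -0.0], [0.297, -0.955, -0.0], [-0.0, -0.0, -1.0]]
force: [0.6, -0.9, 0.8]
opening: 0.693
grasp_force: 0.0
```

>>> carry_out:
  deltas:
    - [[0,0,-0.05,0,0,0,-0.4],[0,0,-0.1,0,0,0,-0.4],[0,0,-0.2,0,0,0,-0.4],[0,0,-0.3,0,0,0,-0.4],[0,0,-0.4,0,0,0,-0.4],[0,0,-0.5,0,0,0,-0.4],[0,0,-0.6,0,0,0,-0.4],[0,0,-0.7,0,0,0,-0.4],[0,0,-0.75,0,0,0,-0.4],[0,0,-0.75,0,0,0,-0.4]]

```text
time_s: 11.08
position: [0.5432, -0.2981, 0.1901]
tcp_rot: [[0.955, 0.297, 0.004], [0.297, -0.955, -0.003], [0.003, 0.005, -1.0]]
force: [-0.0, -0.0, -0.2]
opening: 0.706
grasp_force: 0.0
```

>>> carry_out:
  deltas:
    - [[0.03,-0.09,0,0,0,0,-0.4],[0.07,-0.2,0,0,0,0,-0.4],[0.11,-0.32,0,0,0,0,-0.4],[0.155,-0.44,0,0,0,0,-0.4],[0.198,-0.56,0,0,0,0,-0.4],[0.24,-0.68,0,0,0,0,-0.4],[0.283,-0.8,0,0,0,0,-0.4],[0.316,-0.895,0,0,0,0,-0.6],[0.316,-0.895,0,0,0,0,-0.8],[0.316,-0.895,0,0,0,0,-1]]

```text
time_s: 11.92
position: [0.5468, -0.1532, 0.1867]
tcp_rot: [[0.954, 0.299, -0.001], [0.299, -0.954, 0.0], [-0.001, -0.001, -1.0]]
force: [0.4, 1.0, 0.4]
opening: 0.847
grasp_force: 0.0
```

>>> carry_out:
  deltas:
    - [[0.03,-0.09,0,0,0,0,-1],[0.07,-0.2,0,0,0,0,-1],[0.11,-0.32,0,0,0,0,-1],[0.155,-0.44,0,0,0,0,-1],[0.198,-0.56,0,0,0,0,-1],[0.24,-0.68,0,0,0,0,-1],[0.283,-0.8,0,0,0,0,-1],[0.316,-0.895,0,0,0,0,-1],[0.316,-0.895,0,0,0,0,-1],[0.316,-0.895,0,0,0,0,-1]]

```text
time_s: 12.75
position: [0.5526, -0.0123, 0.1872]
tcp_rot: [[0.955, 0.298, -0.0], [0.298, -0.955, -0.0], [-0.0, 0.0, -1.0]]
force: [-0.4, -0.3, -0.6]
opening: 1.0
grasp_force: 0.0
```

>>> carry_out:
  deltas:
    - [[0.03,-0.09,0,0,0,0,-1],[0.07,-0.2,0,0,0,0,-1],[0.11,-0.32,0,0,0,0,-1],[0.155,-0.44,0,0,0,0,-1],[0.198,-0.56,0,0,0,0,-1],[0.24,-0.68,0,0,0,0,-1],[0.283,-0.8,0,0,0,0,-1],[0.316,-0.895,0,0,0,0,-1],[0.316,-0.895,0,0,0,0,-1],[0.316,-0.895,0,0,0,0,-1]]

```text
time_s: 13.58
position: [0.5584, 0.129, 0.1872]
tcp_rot: [[0.955, 0.297, 0.0], [0.297, -0.955, -0.001], [-0.0, 0.001, -1.0]]
force: [0.1, -1.1, -0.5]
opening: 1.0
grasp_force: 0.0
```

>>> carry_out:
  deltas:
    - [[0.03,-0.09,0,0,0,-0.018,-1],[0.07,-0.2,0,0,0,-0.036,-1],[0.11,-0.32,0,0,0,-0.054,-1],[0.155,-0.44,0,0,0,-0.072,-1],[0.198,-0.56,0,0,0,-0.09,-1],[0.24,-0.68,0,0,0,-0.108,-1],[0.283,-0.8,0,0,0,-0.126,-1],[0.316,-0.895,0,0,0,-0.144,-1],[0.316,-0.895,0,0,0,-0.162,-1],[0.316,-0.895,0,0,0,-0.18,-1]]

```text
time_s: 14.42
position: [0.5641, 0.271, 0.1871]
tcp_rot: [[0.133, 0.991, 0.0], [0.991, -0.133, -0.001], [-0.001, 0.0, -1.0]]
force: [0.4, 0.7, 0.1]
opening: 1.002
grasp_force: 0.0
```

>>> carry_out:
  deltas:
    - [[0,0,0,0,0,-0.018,-1],[0,0,0,0,0,-0.036,-1],[0,0,0,0,0,-0.054,-1],[0,0,0,0,0,-0.072,-1],[0,0,0,0,0,-0.09,-1],[0,0,0,0,0,-0.108,-1],[0,0,0,0,0,-0.126,-1],[0,0,0,0,0,-0.144,-1],[0,0,0,0,0,-0.162,-1],[0,0,0,0,0,-0.18,-1]]

```text
time_s: 15.25
position: [0.5642, 0.2698, 0.1872]
tcp_rot: [[-0.839, 0.544, -0.0], [0.544, 0.839, -0.001], [-0.0, -0.001, -1.0]]
force: [-0.0, -0.9, -0.3]
opening: 0.999
grasp_force: 0.0
```

Run:
```python
from h import *
from rig import capture,telemetry
s=telemetry.read_state();print(s["joint_positions"],s["position"],np.degrees(np.arctan2(s["tcp_rot"][1][0],s["tcp_rot"][0][0])))
t=cv2.cvtColor(capture("top"),cv2.COLOR_RGB2BGR)
s=cv2.cvtColor(capture("side"),cv2.COLOR_RGB2BGR)
a=cv2.convertScaleAbs(cv2.resize(t[150:240,340:430],None,fx=4,fy=4,interpolation=cv2.INTER_CUBIC),alpha=1.5)
b=cv2.convertScaleAbs(cv2.resize(s[240:330,130:240],None,fx=4,fy=4,interpolation=cv2.INTER_CUBIC),alpha=1.2)
cv2.imwrite("pics/c4.png",np.hstack([a,b]));cv2.imwrite("pics/t3.png",t);cv2.imwrite("pics/s3.png",s)
H,S,V=hsv(t);bl=(H>105)&(H<130)&(S>130)&(V>60);print("handle",rectw("top",box(bl,365,405,175,220),.098))
```

```text
[ 1.53544075e+01  3.25420888e+01  8.40251342e+01 -4.84755329e-02
  6.34451454e+01 -4.16952237e+01] [0.56423885 0.26980323 0.187181  ] 147.07131503595684
handle [ 541.4 -295.8   54.8   14.3   16.1]
```

View pics/c4.png

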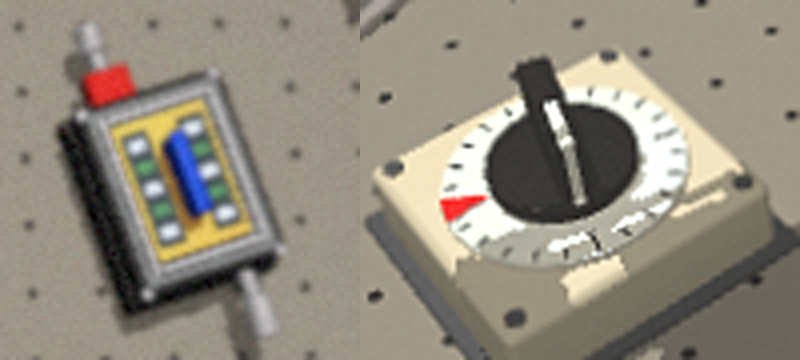

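The plate sits inside the rim, flush and parallel to it. The knob is unobstructed, with its pointer at about 149°, so I'll descend and grip the bar.

>>> carry_out:
  deltas:
    - [[0.003,0.008,0.08,0,0,-0.004,-1],[0.003,0.008,0.18,0,0,-0.004,-1],[0.003,0.008,0.28,0,0,-0.004,-1],[0.003,0.008,0.38,0,0,-0.004,-1],[0.003,0.008,0.48,0,0,-0.004,-1],[0.003,0.008,0.58,0,0,-0.004,-1],[0.003,0.008,0.68,0,0,-0.004,-1],[0.003,0.008,0.76,0,0,-0.004,-1],[0.003,0.008,0.82,0,0,-0.004,-1],[0.003,0.008,0.835,0,0,-0.004,-1]]

```text
time_s: 16.18
position: [0.5627, 0.2725, 0.0599]
tcp_rot: [[-0.85, 0.526, -0.003], [0.526, 0.85, -0.001], [0.002, -0.003, -1.0]]
force: [-0.0, 0.3, -0.7]
opening: 0.999
grasp_force: 0.0
```

>>> carry_out:
  deltas:
    - [[0,0,0,0,0,0,1],[0,0,0,0,0,0,1],[0,0,0,0,0,0,1],[0,0,0,0,0,0,1],[0,0,0,0,0,0,1],[0,0,0,0,0,0,1],[0,0,0,0,0,0,1],[0,0,0,0,0,0,1],[0,0,0,0,0,0,1],[0,0,0,0,0,0,1]]

```text
time_s: 17.02
position: [0.5637, 0.2732, 0.062]
tcp_rot: [[-0.851, 0.525, -0.0], [0.525, 0.851, 0.0], [0.0, -0.0, -1.0]]
force: [0.1, -0.2, -0.1]
opening: 0.322
grasp_force: 0.0
```

>>> carry_out:
  deltas:
    - [[0,0,0,0,0,0,1],[0,0,0,0,0,0,1],[0,0,0,0,0,0,1],[0,0,0,0,0,0,1],[0,0,0,0,0,0,1],[0,0,0,0,0,0,1],[0,0,0,0,0,0,1],[0,0,0,0,0,0,1],[0,0,0,0,0,0,1],[0,0,0,0,0,0,1]]

```text
time_s: 17.85
position: [0.5633, 0.2727, 0.062]
tcp_rot: [[-0.851, 0.525, -0.001], [0.525, 0.851, -0.001], [0.0, -0.001, -1.0]]
force: [-1.5, -5.2, 2.8]
opening: 0.182
grasp_force: 29.9
```

>>> carry_out:
  deltas:
    - [[0,-0.005,0,0,0,0.018,1],[0,-0.005,0,0,0,0.036,1],[0,-0.005,0,0,0,0.054,1],[0,-0.005,0,0,0,0.072,1],[0,-0.005,0,0,0,0.09,1],[0,-0.005,0,0,0,0.108,1],[0,-0.005,0,0,0,0.126,1],[0,-0.005,0,0,0,0.144,1],[0,-0.005,0,0,0,0.162,1],[0,-0.005,0,0,0,0.18,1]]

```text
time_s: 18.68
position: [0.5657, 0.2738, 0.062]
tcp_rot: [[0.119, 0.993, 0.005], [0.993, -0.119, 0.002], [0.003, 0.005, -1.0]]
force: [3.6, -0.0, -3.2]
opening: 0.187
grasp_force: 29.9
```

>>> carry_out:
  deltas:
    - [[0,0,0,0,0,0.015,1],[0,0,0,0,0,0.03,1],[0,0,0,0,0,0.045,1],[0,0,0,0,0,0.06,1],[0,0,0,0,0,0.07,1],[0,0,0,0,0,0.077,1],[0,0,0,0,0,0.077,1],[0,0,0,0,0,0.077,1],[0,0,0,0,0,0.077,1],[0,0,0,0,0,0.077,1]]

```text
time_s: 19.52
position: [0.5668, 0.2733, 0.062]
tcp_rot: [[0.563, 0.827, 0.007], [0.827, -0.563, 0.002], [0.006, 0.005, -1.0]]
force: [4.5, -2.0, -4.4]
opening: 0.184
grasp_force: 29.9
```

>>> carry_out:
  deltas:
    - [[0,0,0,0,0,0,-0.2],[0,0,0,0,0,0,-0.2],[0,0,0,0,0,0,-0.2],[0,0,0,0,0,0,-0.2],[0,0,0,0,0,0,-0.2],[0,0,0,0,0,0,-0.2],[0,0,0,0,0,0,-0.2],[0,0,0,0,0,0,-0.2],[0,0,0,0,0,0,-0.2],[0,0,0,0,0,0,-0.2]]

```text
time_s: 20.35
position: [0.5633, 0.2725, 0.0621]
tcp_rot: [[0.562, 0.827, -0.0], [0.827, -0.562, 0.0], [0.0, -0.0, -1.0]]
force: [0.5, 0.8, 1.0]
opening: 0.599
grasp_force: 0.0
```

>>> carry_out:
  deltas:
    - [[0,0,-0.05,0,0,0,-0.2],[0,0,-0.15,0,0,0,-0.2],[0,0,-0.25,0,0,0,-0.2],[0,0,-0.35,0,0,0,-0.2],[0,0,-0.45,0,0,0,-0.2],[0,0,-0.55,0,0,0,-0.2],[0,0,-0.65,0,0,0,-0.2],[0,0,-0.75,0,0,0,-0.2],[0,0,-0.85,0,0,0,-0.2],[0,0,-0.9,0,0,0,-0.2]]

```text
time_s: 21.18
position: [0.5643, 0.2729, 0.1997]
tcp_rot: [[0.562, 0.827, 0.004], [0.827, -0.562, 0.001], [0.003, 0.002, -1.0]]
force: [0.3, -0.6, 0.4]
opening: 0.598
grasp_force: 0.0
```

>>> carry_out:
  deltas:
    - [[-0.1,0.1,0,0,0,0,-0.2],[-0.2,0.2,0,0,0,0,-0.2],[-0.3,0.3,0,0,0,0,-0.2],[-0.4,0.4,0,0,0,0,-0.2],[-0.5,0.5,0,0,0,0,-0.2],[-0.6,0.5,0,0,0,0,-0.2],[-0.7,0.5,0,0,0,0,-0.2],[-0.8,0.5,0,0,0,0,-0.2],[-0.9,0.5,0,0,0,0,-0.2],[-0.95,0.5,0,0,0,0,-0.2]]

```text
time_s: 22.02
position: [0.5439, 0.1114, 0.197]
tcp_rot: [[0.563, 0.827, -0.001], [0.827, -0.563, -0.0], [-0.001, -0.001, -1.0]]
force: [-0.2, 0.4, -1.3]
opening: 0.598
grasp_force: 0.0
```

Run:
```python
from h import *
from rig import capture
t=cv2.cvtColor(capture("top"),cv2.COLOR_RGB2BGR)
s=cv2.cvtColor(capture("side"),cv2.COLOR_RGB2BGR)
a=cv2.convertScaleAbs(cv2.resize(t[158:233,147:213],None,fx=6,fy=6,interpolation=cv2.INTER_CUBIC),alpha=1.3)
b=cv2.convertScaleAbs(cv2.resize(s[245:320,140:206],None,fx=6,fy=6,interpolation=cv2.INTER_CUBIC),alpha=1.2)
cv2.imwrite("pics/c5.png",np.hstack([a,b]));cv2.imwrite("pics/t5.png",t);cv2.imwrite("pics/s5.png",s)
```

```text
(no output)
```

View pics/c5.png

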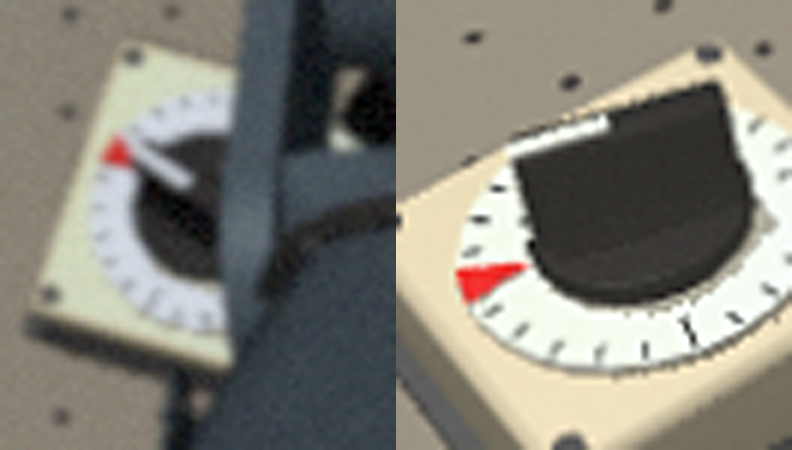

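The top view (left) shows the white line from (188,183) to about (135,150), heading for the red triangle at (117,152). The side view has the line from (516,150) to (608,125) and the triangle at (458,270), (468,303), (528,268). I'll compute the angles, and also pixel-mask versions of them.

Run:
```python
from h import *
def an(d): return round(float(np.degrees(np.arctan2(d[1],d[0]))),1)
f=lambda n,p,ox,oy,z:cast(n,(np.array(p,float)+.5)/6-.5+[ox,oy],z)*1000
l=f("top",[(188,183),(137,152)],147,158,.091);print("top line",l.round(1).tolist(),an(l[1]-l[0]))
ls=f("side",[(608-396,125),(516-396,150)],140,245,.091);print("side line",ls.round(1).tolist(),an(ls[1]-ls[0]))
ms=f("side",[(62,270),(72,303),(132,268)],140,245,.046);print("side tri",ms.round(1).tolist(),an(ms[2]-ms[:2].mean(0)))
t=cv2.imread("pics/t5.png");s=cv2.imread("pics/s5.png")
for n,i,bx,o in(("top",t,(160,178,176,192),0),("side",s,(155,182,258,275),0)):
    H,S,V=hsv(i);m=box((V>(105 if n=="top" else 140))&(S<60),*bx)
    k,lab,st,ce=cv2.connectedComponentsWithStats(m.astype(np.uint8))
    for j in range(1,k):
        if st[j,4]<12: continue
        p=np.argwhere(lab==j)[:,::-1];w=cast(n,p,.091)*1000;d=cv2.fitLine(w.astype(np.float32),cv2.DIST_L2,0,.01,.01).ravel()
        print(n,"comp",st[j].tolist(),w.mean(0).round(1),an(d[:2]))
for n,bx in(("top",(160,175,176,192)),("side",(145,168,285,300))):
    H,S,V=hsv(t if n=="top" else s);m=box(((H<8)|(H>172))&(S>110)&(V>80),*bx);p=np.argwhere(m)[:,::-1];w=cast(n,p,.046)*1000
    for ax in((564.2,270.7),(563.3,272.0)):print(n,"red",len(p),w.mean(0).round(1),an(w.mean(0)-ax))
# side-view ring centre
H,S,V=hsv(cv2.imread("pics/side0.png"))
r=box((V>170)&(S<40),140,220,255,312);k,lab,st,ce=cv2.connectedComponentsWithStats(r.astype(np.uint8));j=1+st[1:,4].argmax()
h=hull(lab==j);cc,_=cv2.findContours(h,0,1);w=cast("side",max(cc,key=len).reshape(-1,2),.046)*1000
e=cv2.fitEllipse(w.astype(np.float32));print("side ring",np.round(e[0],1),np.round(e[1],1),"mark ang",an(ms.mean(0)-e[0]))
```

```text
top line [[567.7, 273.4], [582.7, 296.8]] 57.3
side line [[567.7, 275.2], [584.4, 297.5]] 53.2
side tri [[603.4, 316.1], [590.6, 324.4], [585.0, 304.2]] -126.9
top comp [160, 176, 18, 16, 202] [583.6 301.9] -53.4
side comp [155, 258, 27, 17, 98] [577.9 282.5] 74.9
top red 12 [593.9 315.8] 56.7
top red 12 [593.9 315.8] 55.1
side red 40 [593.9 314.7] 56.0
side red 40 [593.9 314.7] 54.4
side ring [548.1 249.6] [ 52.7 116. ] mark ang 55.5
```

Pointer is at about 55.3° and the mark at about 55.6°, well inside the 5.7° tolerance. The plate is seated and the arm is clear, so I'm handing in.

```bash
python3 -c "
from rig import job;print(job.hand_in())"
```

```text
the job is handed in; nothing more can be done
None
```

I loaded the blue-handled plate into the nest and released it, turned the knob pointer to within about 2° of the red mark, kept clear of the red plate and lens tube, and handed the job in; the hand-in returned no verdict.

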